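Seat the index plate on the lens axis stand and clip it

TASK

Pick up the square blue index plate by its black handle and lower it gently over the central shaft of the lens axis stand, turning it under light pressure until the brass anti-rotation pin slips into the plate's pin hole and the plate lies fully down on the flange. Let go of it, then swing the clip with the red knob all the way in over the plate's rim. Never press hard on the stand with the plate, and leave the spectacles, the glue dropper and the screwdriver where they are.

Things in the scene. Friction and masses are not known exactly. Their poses are not given: they have to be found in the camera images.
- index_plate: square blue-painted metal plate 100x100x10 mm, 0.18-0.35 kg, flat on the desk; origin at its underside's centre, z up. Through holes: shaft hole 15.4 mm, central; pin hole, a slot 9.4 mm (x) by 11.4 mm (y), 32 mm along +y (both chamfered 0.6 mm below). Black handle bar along its x axis: 90 mm long, 14 mm wide (across y), 42 to 58 mm above the underside, on two 12 mm posts at x = +-36 mm
- handle (a point): middle of the handle bar, 50 mm straight above the plate's origin; axes as the plate's
- pin_hole (a point): centre of the slot-shaped pin hole at the underside, 32 mm along the plate's +y from its origin; axes as the plate's
- stand: lens axis stand fixed to the desk: white base 150 mm (x), y from -110 to +90 mm, grey turret, steel flange of 88 mm diameter. Origin on the desk under the shaft axis, z up. Flange, shaft and brass pin are one stiff spindle that no light touch turns. The plate must never press on the stand with more than 40 N
- seat (a point): centre of the flange's face, 45 mm above the desk, where the plate's origin must come; axes as the stand's. There: steel shaft 14 mm dia, 28 mm high (top 3.5 mm tapered), and 32 mm off a brass pin 8 mm dia, 9 mm high (rim broken 0.6 mm). Pin direction unmeasured: within 0.5 rad either side of the stand's +y; see it, or turn the plate resting lightly on the pin's top until it drops
- clip (a joint): swing clip, rad: open at 0 to 0.25 at the start, closed at its stop 1.87 (arm pointing to the shaft, 2.5 mm above the seated plate's rim). Upright axis at x = 0, y = -85 mm of the stand; closes clockwise seen from above; light friction, stays where left. The arm points from the axis at angle pi + 0.3 - (joint value) from the stand's x axis. Arm 14 mm wide, 49 mm long
- clip_knob (a point): on the clip's upright red knob (12 mm diameter), 77.5 mm above the desk, 32 mm from the clip's axis; knob top at 91.5 mm, arm top at 63.5 mm above the desk
- specs_black: black spectacles lying on the desk, 38x129x33 mm, leave alone; origin under their middle
- glue_dropper: brown dropper bottle, 34 mm diameter, 102 mm high, standing, leave alone; origin at its foot
- screwdriver_2: small screwdriver with a teal handle, 152 mm long, lying on the desk, leave alone; origin under its middle
Things that resemble listed ones, but are neither listed nor needed, are in the scene too. There is more than one size of the index_plate; the one meant has the size given above.

How it is judged (in metres and radians):
On the way, in this order (a step that is already met when the one before it is completed fails the run):
1. the plate lies fully down on the flange, over shaft and pin, and is let go (z of index_plate in the frame of seat below 0.003 m and horizontal distance between index_plate and seat below 0.004 m and angle between index_plate's own z axis and vertical below 0.04 rad and contact force between the fingers and index_plate below 0.1 N), for 0.2 s.
2. the clip is swung in over the plate's rim (value of joint clip above 1.72 rad), for 0.2 s.
At the end, for the whole second after the job is handed in: The plate lies at rest fully down on the flange (underside within 3 mm of it, level within 0.04 rad, centred within 4 mm), which it can only do with the pin in its hole, and the clip is closed over the rim (beyond 1.72 rad) (z of index_plate in the frame of seat between -0.002 and 0.003 m and horizontal distance between index_plate and seat below 0.004 m and angle between index_plate's own z axis and vertical below 0.04 rad and value of joint clip above 1.72 rad and linear speed of index_plate below 0.01 m/s); the robot touches nothing.
It fails at once if the plate presses on the stand, its shaft, pin or clip with more than 40 N (contact force between index_plate and stand above 40 N).
It fails at once if the spectacles are moved by more than 2 cm (distance of specs_black from where it was at the start of the episode above 0.02 m).
It fails at once if the glue dropper is moved by more than 2 cm (distance of glue_dropper from where it was at the start of the episode above 0.02 m).
It fails at once if the screwdriver is moved by more than 2 cm (distance of screwdriver_2 from where it was at the start of the episode above 0.02 m).
It also fails if it takes over 72 s, if anything falls off the work surface, if the arm or the gripper's body presses on something with over 40 N, if the wrist force passes 120 N, or if a joint passes its speed limit or range.

ROBOT

A 6-joint arm with a two-finger parallel gripper is mounted at the origin on a cart in front of the work surface, level with it; the furniture and walls round the work are solid. World frame = base frame: x ahead of the robot, y to its left, z up, the work surface at z = 0. Lengths are in mm, angles in rad, forces in N, time in s.
With the tool pointing down it reaches from about 300 to 775 mm from the base axis. Payload 14.6 kg.
Tool frame: the origin (TCP) lies midway between the tips of the shut fingers; the grasp point (between the pads) lies 19 mm behind it (grip_depth is the distance from the TCP to the grasp point, in mm); z points along the fingers, y is the direction in which the jaws open and shut (so a half turn about z gives the same grasp; the last joint's range is limited). The gripper opens to 94 mm and grips with 3 to 60 N. Pads are 16 mm wide; open, the fingers measure 119 mm over their backs; the gripper's body (75 mm by 177 mm) begins 78 mm behind the grasp point.
Start: joints at [-0.067, 0.3, 1.521, -0, 1.321, -0.067], TCP at [549.99, -0.002, 205.446] pointing down, gripper open.
Joint ranges: [-3.03, 3.03], [-0.79, 2.21], [0.23, 2.52], [-1.04, 4.18], [0, 3.07], [-2.55, 2.55]. Speed limits (rad/s): [2.22, 2.22, 2.57, 3.14, 3.14, 3.14].

INTERFACE

Orientations are given as [roll, pitch, yaw] about the fixed x, y, z axes, in that order (R = Rz(yaw) Ry(pitch) Rx(roll)).
In Python, from cell import read_state, camera, camera_info, sign_off, grip_depth gives the robot as it stands.
- The arm moves only by the tool drive_tool, never from a script. Its argument "motion" is one flat list of numbers, 4 for each row, row after row: the shift along the tool's x, y, z in mm, then the turn about the tool's z in rad. A call has 1 to 8 rows; each row shifts and turns the pose as measured when the row begins, along the tool's axes as they then stand; what a row does not reach is not made up. A row lasts 1/12 s, in which the tool goes at most 41.7 mm and 7.16 degrees, less where a joint would pass 70% of its speed; a pose out of reach is approached as far as the arm can. A call is refused whole if a number of a shift passes 41.7 or a number of a turn 0.125, either way. A call with a gripper value outside its range is refused whole. "jaw" is the closure, from 0 (fully open) to 1 (shut), set as the call begins (left out, the last holds). The fingers move at their own pace and stop on an object; "grip_force" is the grip in N (left out, the last holds). Time passes only in rows, so rows that do not move let the fingers close. It gives the time, the measured TCP pose, the force and the opening at its end, in the units of the state.
- read_state(): the state, without advancing time (a new reading comes with each control period).
- camera(name): name is "scene" or "side" or "wrist"; returns the picture (400x640x3 uint8, red, green, blue); there is no depth.
- camera_info(name): a dict with "fovy" (degrees; the focal length in pixels is half the picture's height over the tangent of half this angle, whatever the lens; pixels are square), "cx", "cy" (the principal point, pixels), "camera_from_world" (4x4, takes a point from world to camera coordinates). Camera axes: x right, y up, looking along -z (the intrinsics and any distortion apply to the point x, -y, -z); pixel columns grow to the right and rows downward; lengths in mm; the calibration is good to about 2 mm. A picture is of the moment at which its call begins: read the wrist's pose just before it. camera_info takes no time and is no camera call; for the wrist camera it gives the pose at the moment of the call.
- sign_off(): hands the job in, once; it reports no verdict.
The state is a dict: "clock": time; "joints": joint angles; "qd": joint speeds; "effort": joint torques, N m; "eef_pos": TCP position; "eef_rot": TCP orientation; "wrist_force": force on the tool from outside, world axes, zero at the start; "moment": the same for the moment, N m; "finger_gap": finger opening in mm.
Only numpy, scipy, OpenCV 4.12 (cv2) and the standard library are available. Lean on these libraries where they do the work, as an engineer would, in place of code of your own. Each camera call takes 0.05 s, during which the arm holds its last target. There are 200 camera calls.

## Working session

There is one attempt and no reset: what is moved stays moved. The work goes in short steps, Python scripts to look and compute and a tool call to move; the robot and the scene stay as the last step left them, time stands still between calls to the robot, and variables do not carry over. Pictures are saved under pics/ and viewed, on a budget of 10 in all, crops included, one or two more only if the job needs it, and the job is handed in when it is done.

Besides the shell and the picture viewer there is one more tool, called after ">>>" by a JSON object that holds its "api" and its "payload". drive_tool: Moves the arm, as the interface text tells. Its arguments: {"type":"object","properties":{"motion":{"type":"array","items":{"type":"number"}},"jaw":{"type":"number"},"grip_force":{"type":"number"}},"required":["motion"]}

```bash
mkdir -p pics; cat > h.py <<'E'
import numpy as np, cv2
from cell import *
def K(n):
    i=camera_info(n); return i,200/np.tan(np.radians(i['fovy'])/2)
def ray(n,u,v,z,i=None,f=None):
    if i is None: i,f=K(n)
    T=np.linalg.inv(np.array(i['camera_from_world']))
    d=T[:3,:3]@np.array([(u-i['cx'])/f,-(v-i['cy'])/f,-1]); o=T[:3,3]
    return o+d*(z-o[2])/d[2]
def proj(n,p):
    i,f=K(n); c=np.array(i['camera_from_world'])@np.append(p,1)
    return i['cx']+f*c[0]/-c[2], i['cy']-f*c[1]/-c[2]
E
python3 - <<'E'
from h import *
ims=[]
for n in ['scene','side','wrist']:
    im=camera(n)[:,:,::-1]; cv2.imwrite(f'pics/{n}0.png',im); i=camera_info(n); print(n,{k:(np.round(v,3).tolist() if k=='camera_from_world' else v) for k,v in i.items()})
print(read_state(),grip_depth)
E
```

```text
scene {'fovy': 46.49717510607027, 'cx': 326.5160173662717, 'cy': 202.32479888444274, 'camera_from_world': [[0.585, -0.811, 0.0, -275.344], [0.484, 0.35, 0.802, -365.232], [-0.65, -0.469, 0.597, -939.529], [0.0, 0.0, 0.0, 1.0]]}
side {'fovy': 55.1819497357291, 'cx': 311.4972561046965, 'cy': 197.83912922064002, 'camera_from_world': [[-0.947, -0.321, 0.021, 542.732], [0.206, -0.553, 0.808, -149.903], [-0.248, 0.769, 0.589, -1138.864], [0.0, 0.0, 0.0, 1.0]]}
wrist {'fovy': 66.26251412540714, 'cx': 316.8185260206388, 'cy': 199.2251246407789, 'camera_from_world': [[1.0, 0.0, -0.001, -549.85], [-0.001, 0.973, -0.231, 24.617], [0.001, 0.231, 0.973, -389.519], [0.0, 0.0, 0.0, 1.0]]}
{'clock': 0.15, 'joints': array([-6.65604892e-02,  3.00344292e-01,  1.52141757e+00,  1.59065330e-06,
        1.32072672e+00, -6.66190351e-02]), 'qd': array([ 0.00046009, -0.00157763, -0.0024328 ,  0.00181516, -0.00145351,
        0.00062082]), 'effort': array([-2.50185103e-04, -5.31960297e+01, -3.52822959e+01,  7.07691838e-02,
        2.35654798e-02, -3.66386917e-05]), 'eef_pos': array([5.49800452e+02, 3.25171447e-02, 2.05025067e+02]), 'eef_rot': array([-3.14069882e+00, -6.11790887e-05,  1.57085445e+00]), 'wrist_force': array([-0.51316765, -0.25733255, -0.34219112]), 'moment': array([ 0.03763662,  0.01210315, -0.00471875]), 'finger_gap': 94.54440030780982} 18.8
```

View pics/scene0.png

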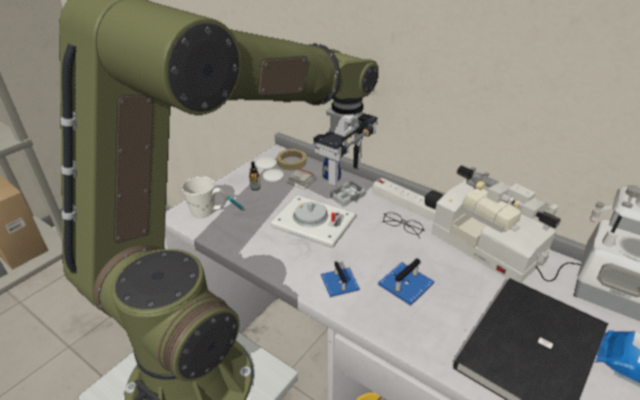

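View pics/wrist0.png

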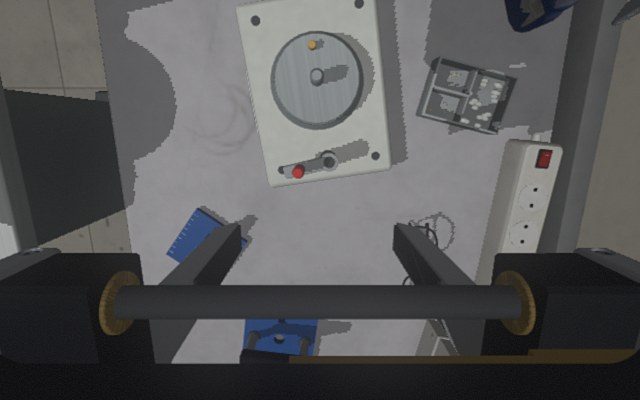

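Candidates for the plate: the blue plate at scene (340,280), which is also wrist (205,235), and the blue plate at scene (406,283), which is also wrist (280,340). I'll measure both sizes, and the stand, pin and knob in the wrist view.

```bash
python3 - <<'E'
from h import *
def blobs(n,lo,hi,amin):
    im=cv2.imread(f'pics/{n}0.png'); h=cv2.cvtColor(im,cv2.COLOR_BGR2HSV)
    m=cv2.inRange(h,lo,hi); c,_=cv2.findContours(m,cv2.RETR_EXTERNAL,cv2.CHAIN_APPROX_NONE)
    return [x[:,0,:].astype(float) for x in c if cv2.contourArea(x)>amin]
for n in ['scene','side']:
    i,f=K(n)
    for b in blobs(n,(100,120,60),(125,255,255),80):
        w=np.array([ray(n,u,v,10,i,f)[:2] for u,v in b],np.float32)
        r=cv2.minAreaRect(w); print(n,'blue',b.mean(0).round(),np.round(r[0]),np.round(r[1]),round(r[2],1))
i,f=K('wrist')
for lo,hi,z,t in [((0,150,90),(8,255,255),91.5,'red'),((12,100,120),(30,255,255),54,'brass')]:
    for b in blobs('wrist',lo,hi,20):
        if b[:,1].max()<240: print(t,b.mean(0),ray('wrist',*b.mean(0),z,i,f).round(1))
# base white corners at deck guess, shaft top, flange
im=cv2.imread('pics/wrist0.png'); g=cv2.cvtColor(im,cv2.COLOR_BGR2GRAY)
cr=cv2.resize(im[0:195,225:405],None,fx=3,fy=3,interpolation=cv2.INTER_CUBIC)
sc=cv2.resize(cv2.imread('pics/scene0.png')[245:315,310:445],(800,415),interpolation=cv2.INTER_CUBIC)
out=np.zeros((585,540,3),np.uint8); out[:]=cr; cv2.imwrite('pics/c1.png',out); cv2.imwrite('pics/c2.png',sc)
print('shaft',ray('wrist',317,76,73).round(1))
E
```

```text
scene blue [621. 354.] [ 585. -684.] [131.  78.] 7.5
scene blue [340. 282.] [400. -90.] [74. 72.] 53.5
scene blue [403. 282.] [ 493. -224.] [ 97. 100.] 82.3
side blue [370. 203.] [396. -81.] [75. 58.] 52.5
side blue [351. 179.] [ 479. -199.] [125.  73.] 32.0
side blue [351. 173.] [ 499. -247.] [55. 65.] 7.4
side blue [366. 115.] [ 569. -802.] [103. 238.] 3.6
red [297.13043478 172.86956522] [531.   22.8  91.5]
red [544.64102564 158.69230769] [766.6  36.5  91.5]
brass [311.47368421  44.21052632] [544.6 145.4  54. ]
shaft [550.1 113.   73. ]
```

View pics/c1.png

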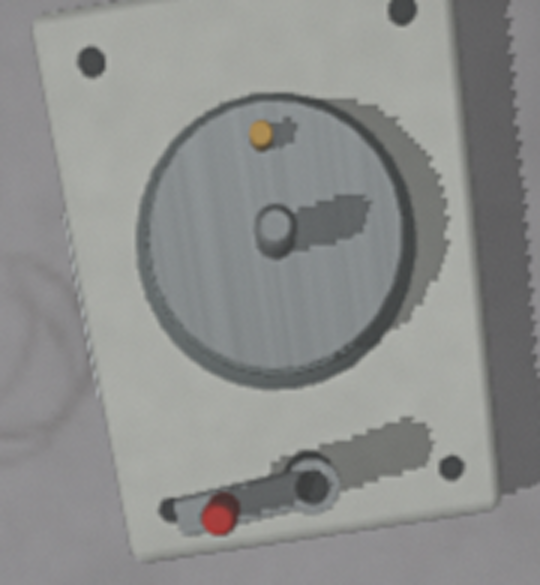

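View pics/c2.png

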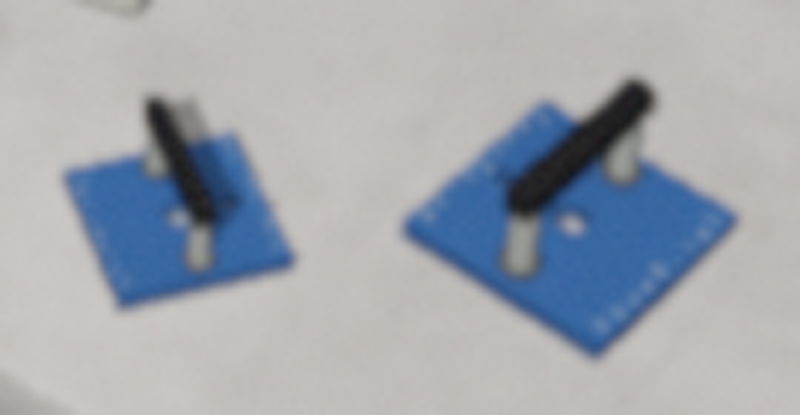

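```bash
python3 - <<'E'
from h import *
S=ray('wrist',317,76,73); print('hole wrist',ray('wrist',279,338,10).round(1),'hole scene',ray('scene',406.5,282.4,10).round(1))
for z in (60,66,72):
    C=ray('wrist',225+312/3,485/3,z); d=S-C; print(z,C.round(1),np.hypot(*d[:2]).round(1),np.degrees(np.arctan2(d[1],d[0])).round(1), np.hypot(*(np.array([531,22.8])-C[:2])).round(1))
# base corners bottom at deck
for z in (10,20,30):
    a=ray('wrist',225+135/3,558/3,z);b=ray('wrist',225+497/3,503/3,z);print(z,a.round(),b.round(),np.hypot(*(b-a)[:2]).round(1),np.degrees(np.arctan2(*(b-a)[1::-1])).round(1))
# flange ellipse centre (crop 275,235 radius) 
for u,v in [(225+138/3,235/3),(225+414/3,240/3),(225+275/3,93/3),(225+280/3,375/3)]: print(ray('wrist',u,v,45).round(1))
i,f=K('scene')
for u,v in [(520,195),(638,92)]: print('bar',ray('scene',310+u*135/800,245+v*70/415,58,i,f).round(1))
E
```

```text
hole wrist [ 496.8 -223.1   10. ] hole scene [ 493.7 -226.4   10. ]
60 [562.8  30.1  60. ] 83.9 98.7 32.6
66 [562.5  30.7  66. ] 83.2 98.6 32.5
72 [562.3  31.4  72. ] 82.5 98.5 32.5
10 [492.  -6.  10.] [640.  17.  10.] 150.3 8.8
20 [493.  -4.  20.] [638.  19.  20.] 146.3 8.8
30 [495.  -2.  30.] [635.  20.  30.] 142.3 8.8
[502.2 114.9  45. ]
[597.9 113.3  45. ]
[549.7 159.7  45. ]
[551.5  67.8  45. ]
bar [ 450.9 -220.6   58. ]
bar [ 531.2 -231.7   58. ]
```

The plate at scene (406,283) measures 97x100 mm, so it is the one meant. The one at (340,280) is about 73 mm. The stand is at about (550,113) with yaw 8.7°. The pin is 32.9 mm from the shaft at about 99.6°. I'll go above the plate.

>>> {"api": "drive_tool", "payload": {"motion": [-32, -8, 0, 0, -32, -8, 0, 0, -32, -8, 0, 0, -32, -8, 0, 0, -32, -8, 0, 0, -32, -8, 0, 0, -32, -8, 0, 0, 0, 0, 0, 0], "jaw": 0.3}}

```text
clock: 0.82
eef_pos: [490.6, -231.6, 202.9]
eef_rot: [-3.137, -0.001, 1.577]
wrist_force: [0.1, -0.3, -0.6]
finger_gap: 66.0
```

>>> {"api": "drive_tool", "payload": {"motion": [0, 0, 0, 0.122, 0, 0, 0, 0.122, 0, 0, 0, 0.122, 0, 0, 0, 0.122, 0, 0, 0, 0.122, 0, 0, 0, 0.122, 0, 0, 0, 0.122, 0, 0, 0, 0.122]}}

```text
clock: 1.48
eef_pos: [489.4, -231.8, 200.8]
eef_rot: [-3.134, 0.004, 0.577]
wrist_force: [-1.0, -0.1, -0.2]
finger_gap: 65.8
```

>>> {"api": "drive_tool", "payload": {"motion": [0, 0, 0, 0.122, 0, 0, 0, 0.122, 0, 0, 0, 0.122, 0, 0, 0, 0.122, 0, 0, 0, 0.122, 0, 0, 0, 0.122, 0, 0, 0, 0, 0, 0, 0, 0]}}

```text
clock: 2.15
eef_pos: [489.6, -228.5, 199.1]
eef_rot: [-3.138, 0.012, -0.175]
wrist_force: [0.6, -0.1, 1.1]
finger_gap: 66.1
```

```bash
python3 - <<'E'
from h import *
s=read_state(); im=camera('wrist')[:,:,::-1].copy(); cv2.imwrite('pics/w1.png',im)
print(s['eef_pos'],s['eef_rot'])
h=cv2.cvtColor(im,cv2.COLOR_BGR2HSV); m=cv2.inRange(h,(100,120,40),(125,255,255))
i,f=K('wrist')
c,_=cv2.findContours(m,cv2.RETR_EXTERNAL,cv2.CHAIN_APPROX_NONE)
for b in c:
    if cv2.contourArea(b)>500:
        w=np.array([ray('wrist',u,v,10,i,f)[:2] for u,v in b[:,0,:]],np.float32); print(b[:,0].mean(0),cv2.minAreaRect(w))
for p in [(493,-224,10),(493,-224,58)]: print(p,proj('wrist',p))
E
```

```text
[ 489.61577138 -228.48223452  199.05781689] [-3.13751613  0.01176272 -0.17512472]
[286.18518519 173.32804233] ((500.5829162597656, -195.46783447265625), (40.164207458496094, 98.35089111328125), 82.4523696899414)
[337.32753623 170.57681159] ((493.94683837890625, -245.01783752441406), (58.311866760253906, 98.65321350097656), 83.56768035888672)
(493, -224, 10) (np.float64(312.9951763948509), np.float64(179.00776817320533))
(493, -224, 58) (np.float64(312.29319584196196), np.float64(187.01646655680733))
```

View pics/w1.png

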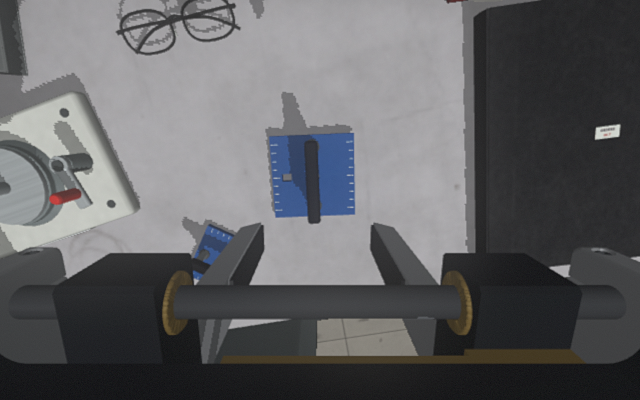

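The wrist view shows the bar from (311,141) to (314,222) and the pin hole at (287,177), which is on the +y side, so the needed turn is about +17°. Now I'll fix the bar pose.

```bash
python3 - <<'E'
from h import *
im=cv2.imread('pics/w1.png'); h=cv2.cvtColor(im,cv2.COLOR_BGR2HSV)
i,f=K('wrist')
m=cv2.inRange(h,(100,120,40),(125,255,255)); c,_=cv2.findContours(m[100:218,250:370].copy(),cv2.RETR_EXTERNAL,cv2.CHAIN_APPROX_NONE)
b=np.vstack([x[:,0] for x in c if len(x)>40])+[250,100]
w=np.array([ray('wrist',u,v,10,i,f)[:2] for u,v in b],np.float32); print('plate',cv2.minAreaRect(w))
m=((h[:,:,2]<55)*255).astype(np.uint8)[125:230,290:335]
c,_=cv2.findContours(m,cv2.RETR_EXTERNAL,cv2.CHAIN_APPROX_NONE); b=max(c,key=cv2.contourArea)[:,0]+[290,125]
w=np.array([ray('wrist',u,v,58,i,f)[:2] for u,v in b],np.float32); print('bar',cv2.minAreaRect(w))
print('pinhole',ray('wrist',287,177,10,i,f))
E
```

```text
plate ((496.7257995605469, -224.37350463867188), (98.44734191894531, 98.43110656738281), 82.35205841064453)
bar ((540.3922119140625, -229.6236572265625), (3.084216594696045, 1.0099871158599854), 80.00406646728516)
pinhole [ 500.89621661 -193.3557886    10.        ]
```

>>> {"api": "drive_tool", "payload": {"motion": [6, -5.6, 0, -0.041, 0, 0, 0, 0, 0, 0, 25, 0, 0, 0, 25, 0, 0, 0, 25, 0, 0, 0, 20, 0, 0, 0, 0, 0, 0, 0, 0, 0]}}

```text
clock: 2.87
eef_pos: [495.6, -223.6, 101.9]
eef_rot: [-3.138, 0.009, -0.115]
wrist_force: [0.2, 0.3, 0.6]
finger_gap: 65.6
```

>>> {"api": "drive_tool", "payload": {"motion": [1, 0, 15, 0.018, 0, 0, 15, 0, 0, 0, 15, 0, 0, 0, 10, 0, 0, 0, 8, 0, 0, 0, 5, 0, 0, 0, 0, 0, 0, 0, 0, 0]}}

```text
clock: 3.53
eef_pos: [500.1, -226.0, 40.3]
eef_rot: [3.141, -0.002, -0.129]
wrist_force: [0.5, 0.8, 0.0]
finger_gap: 65.9
```

>>> {"api": "drive_tool", "payload": {"motion": [-3.5, -1.5, 4, 0, 0, 0, 2, 0, 0, 0, 0, 0, 0, 0, 0, 0]}}

```text
clock: 3.87
eef_pos: [497.2, -224.3, 35.6]
eef_rot: [3.14, -0.004, -0.129]
wrist_force: [0.6, 0.3, 0.1]
finger_gap: 65.8
```

>>> {"api": "drive_tool", "payload": {"motion": [0, 0, 0, 0, 0, 0, 0, 0, 0, 0, 0, 0, 0, 0, 0, 0, 0, 0, 0, 0, 0, 0, 0, 0, 0, 0, 0, 0, 0, 0, 0, 0], "jaw": 1, "grip_force": 35}}

```text
clock: 4.53
eef_pos: [497.6, -224.5, 36.2]
eef_rot: [3.139, -0.005, -0.129]
wrist_force: [0.4, 0.3, 0.1]
finger_gap: 15.9
```

>>> {"api": "drive_tool", "payload": {"motion": [0, 0, 0, 0, 0, 0, 0, 0, 0, 0, 0, 0, 0, 0, -10, 0, 0, 0, -20, 0, 0, 0, -30, 0, 0, 0, -30, 0, 0, 0, 0, 0]}}

```text
clock: 5.2
eef_pos: [495.6, -223.4, 129.9]
eef_rot: [-3.142, 0.0, -0.129]
wrist_force: [1.5, 0.3, -1.1]
finger_gap: 13.8
```

>>> {"api": "drive_tool", "payload": {"motion": [0, 0, -18, -0.1, 0, 0, -18, -0.1, 0, 0, 0, -0.1, 10, -30, 0, 0, 10, -30, 0, 0, 10, -30, 0, 0, 10, -30, 0, 0, 10, -30, 0, 0]}}

```text
clock: 5.87
eef_pos: [515.7, -65.9, 169.0]
eef_rot: [3.14, -0.0, 0.18]
wrist_force: [0.3, 0.4, -2.3]
finger_gap: 13.5
```

>>> {"api": "drive_tool", "payload": {"motion": [10, -30, 0, 0, 10, -30, 0, 0, 10, -30, 0, 0, 8, -20, 0, 0, 0, 0, 0, 0, 0, 0, 0, 0]}}

```text
clock: 6.37
eef_pos: [531.7, 60.7, 167.7]
eef_rot: [3.141, 0.003, 0.186]
wrist_force: [-0.3, 0.7, -1.9]
finger_gap: 13.5
```

>>> {"api": "drive_tool", "payload": {"motion": [14, -24, 0, 0.01, 14, -24, 0, 0.005, 0, 0, 0, 0, 0, 0, 0, 0, 0, 0, 0, 0]}}

```text
clock: 6.78
eef_pos: [550.4, 111.3, 166.7]
eef_rot: [3.141, 0.005, 0.167]
wrist_force: [0.0, 0.5, -2.3]
finger_gap: 13.8
```

```bash
python3 - <<'E'
from h import *
s=read_state(); print(s['eef_pos'],s['eef_rot'],s['wrist_force'])
ims=[]
for n in ['wrist','side']:
    im=camera(n)[:,:,::-1].copy(); cv2.imwrite(f'pics/{n}2.png',im); ims.append(im)
u,v=map(int,proj('side',(550,113,90)));print(u,v)
u=max(u,80);v=max(v,75)
a=ims[1][v-75:v+75,u-80:u+80]; a=cv2.resize(a,(427,400),interpolation=cv2.INTER_CUBIC)
w=cv2.resize(ims[0][:,150:490],(340,400)); cv2.imwrite('pics/c3.png',np.hstack([w,a]))
E
```

```text
[550.40012075 111.28221019 166.72150626] [3.14055648 0.00512643 0.16712095] [ 0.03489966  0.52357916 -2.27141663]
307 206
```

View pics/c3.png

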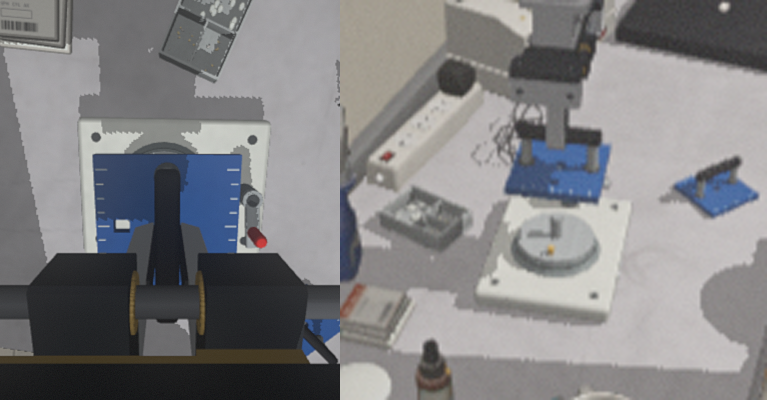

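```bash
python3 - <<'E'
from h import *
im=cv2.imread('pics/wrist2.png'); h=cv2.cvtColor(im,cv2.COLOR_BGR2HSV)
m=cv2.inRange(h,(100,120,40),(125,255,255)); i,f=K('wrist')
T=read_state()['eef_pos']; z=T[2]-36+10
def fit(pts):
    w=np.array([ray('wrist',u,v,z,i,f)[:2] for u,v in pts],np.float32); vx,vy,x,y=cv2.fitLine(w,cv2.DIST_HUBER,0,.01,.01).ravel(); return np.array([x,y]),np.array([vx,vy])
L=[(np.where(m[v,200:300])[0][0]+200-.5,v) for v in range(165,240,5)]
R=[(np.where(m[v,350:420])[0][-1]+350.5,v) for v in range(165,240,5)]
F=[(u,np.where(m[130:180,u])[0][0]+130-.5) for u in list(range(255,295,5))+list(range(345,380,5))]
(l,ld),(r,rd),(t,td)=map(fit,(L,R,F))
ux=(ld*np.sign(ld[0])+rd*np.sign(rd[0]));ux/=np.linalg.norm(ux);uy=np.array([-ux[1],ux[0]])
print('width',(l-r)@uy,'yaw',np.arctan2(ux[1],ux[0]),[np.arctan2(*(d[::-1]*s)) for d,s in((ld,1),(rd,1),(td,1))])
c=uy*((l+r)@uy/2)+ux*(t@ux-50); print('plate centre',c,'tcp',T[:2])
print('pinhole',[ (ray('wrist',150+122,224,z,i,f)[:2]-c)@a for a in(ux,uy)])
# side camera stand
si=cv2.imread('pics/side2.png'); g=si[200:250,280:340]
hh=cv2.cvtColor(g,cv2.COLOR_BGR2HSV); b=cv2.inRange(hh,(12,90,110),(30,255,255)); ys,xs=np.nonzero(b); print('pinpx',xs.mean()+280,ys.mean()+200,len(xs))
print('pin side',ray('side',xs.mean()+280,ys.mean()+200,52).round(1))
cv2.imwrite('pics/c4.png',cv2.resize(si[200:245,280:340],None,fx=13,fy=13,interpolation=cv2.INTER_CUBIC))
for p in[(550,113.4,73),(550,113.4,45)]:print(proj('side',p))
E
```

```text
Traceback (most recent call last):
IndexError: index 0 is out of bounds for axis 0 with size 0
```

```bash
python3 - <<'E'
from h import *
im=cv2.imread('pics/wrist2.png'); h=cv2.cvtColor(im,cv2.COLOR_BGR2HSV)
m=cv2.inRange(h,(95,90,20),(130,255,255)); i,f=K('wrist')
T=read_state()['eef_pos']; z=T[2]-36+10
def fit(pts):
    w=np.array([ray('wrist',u,v,z,i,f)[:2] for u,v in pts],np.float32); vx,vy,x,y=cv2.fitLine(w,cv2.DIST_HUBER,0,.01,.01).ravel(); return np.array([x,y]),np.array([vx,vy])
L=[(np.where(m[v,200:300])[0][0]+200-.5,v) for v in range(165,240,5) if m[v,200:300].any()]
R=[(np.where(m[v,350:420])[0][-1]+350.5,v) for v in range(165,240,5) if m[v,350:420].any()]
F=[(u,np.where(m[130:180,u])[0][0]+130-.5) for u in list(range(255,295,5))+list(range(345,380,5)) if m[130:180,u].any()]
print(L[::4],R[::4],F[::4])
(l,ld),(r,rd),(t,td)=map(fit,(L,R,F))
ux=(ld*np.sign(ld[0])+rd*np.sign(rd[0]));ux/=np.linalg.norm(ux);uy=np.array([-ux[1],ux[0]])
print('width',(l-r)@uy,'yaw',np.arctan2(ux[1],ux[0]),[np.arctan2(*(d[::-1])) for d in(ld,rd,td)])
c=uy*((l+r)@uy/2)+ux*(t@ux-50); print('plate centre',c,'tcp',T[:2])
print('pinhole',[ (ray('wrist',150+122,224,z,i,f)[:2]-c)@a for a in(ux,uy)])
si=cv2.imread('pics/side2.png'); g=si[200:250,280:340]
hh=cv2.cvtColor(g,cv2.COLOR_BGR2HSV); b=cv2.inRange(hh,(12,90,110),(30,255,255)); ys,xs=np.nonzero(b); print('pinpx',xs.mean()+280,ys.mean()+200,len(xs))
print('pin side',ray('side',xs.mean()+280,ys.mean()+200,52).round(1))
cv2.imwrite('pics/c4.png',cv2.resize(si[200:245,280:340],None,fx=13,fy=13,interpolation=cv2.INTER_CUBIC))
for p in[(550,113.4,73),(550,113.4,45)]:print(proj('side',p))
E
```

```text
[(np.float64(243.5), 165), (np.float64(244.5), 185), (np.float64(245.5), 205), (np.float64(246.5), 225)] [(np.float64(390.5), 165), (np.float64(390.5), 185), (np.float64(388.5), 205), (np.float64(387.5), 225)] [(255, np.float64(154.5)), (275, np.float64(154.5)), (345, np.float64(153.5)), (365, np.float64(154.5))]
width 99.02132 yaw 0.16017576 [np.float32(0.15740213), np.float32(0.1629494), np.float32(-1.4052002)]
plate centre [548.9095  110.18267] tcp [550.38158265 110.94565167]
pinhole [np.float64(1.3505207472862057), np.float64(31.512391640838214)]
pinpx 305.4 224.2 5
pin side [543.3 147.7  52. ]
(np.float64(307.1976024773814), np.float64(211.37809529070947))
(np.float64(307.06138491783247), np.float64(218.63859742353895))
```

View pics/c4.png

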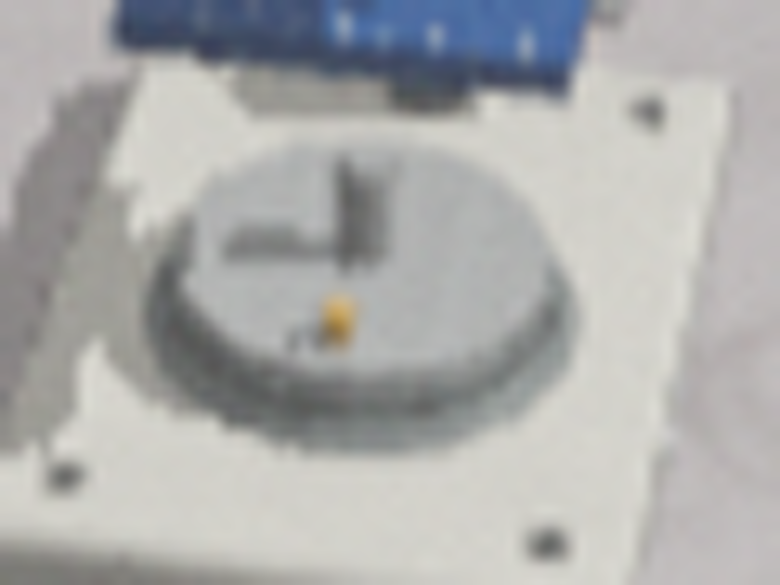

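```bash
python3 - <<'E'
from h import *
def col(n,fn,lo,hi,z,c,r=25):
    im=cv2.imread(fn); h=cv2.cvtColor(im,cv2.COLOR_BGR2HSV).astype(int)
    u,v=map(int,c); s=h[v-r:v+r,u-r:u+r]; m=np.all((s>=lo)&(s<=hi),2); ys,xs=np.nonzero(m)
    wt=s[ys,xs,1].astype(float)
    if len(xs): p=(np.average(xs,weights=wt)+u-r,np.average(ys,weights=wt)+v-r); print(n,len(xs),np.round(p,1),ray(n,*p,z).round(1))
for n in ('scene','side'):
    col(n,f'pics/{n}0.png',(12,70,90),(32,255,255),51,proj(n,(544.6,145.4,50)),10)
    col(n,f'pics/{n}0.png',(0,120,70),(8,255,255),79,proj(n,(531,22.8,80)),15)
im=cv2.imread('pics/scene0.png'); print([np.round(proj('scene',(550,113.4,z)),1) for z in(73,45)])
cv2.imwrite('pics/c5.png',cv2.resize(im[190:245,270:360],None,fx=8,fy=8,interpolation=cv2.INTER_CUBIC))
E
```

```text
scene 5 [300.4 205.8] [544.3 145.7  51. ]
scene 23 [332.9 216.3] [530.2  22.1  79. ]
side 6 [305.5 224. ] [543.6 145.8  51. ]
side 19 [322.9 194.7] [529.1  23.4  79. ]
[array([310.4, 202.6]), array([310.6, 210.5])]
```

View pics/c5.png

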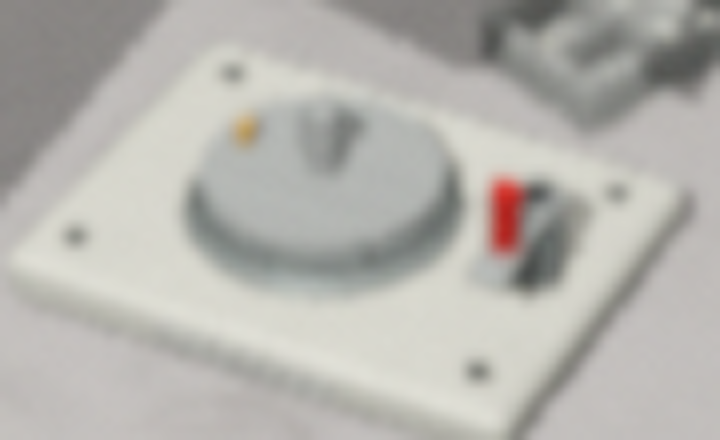

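All three cameras agree on the pin, at (544.2,145.6), and on the shaft, at (550,113.5). I'll align and descend.

>>> {"api": "drive_tool", "payload": {"motion": [1.7, -2.8, 0, -0.01, 0, 0, 12, 0, 0, 0, 12, 0, 0, 0, 12, 0, 0, 0, 8, 0, 0, 0, 0, 0, 0, 0, 0, 0]}}

```text
clock: 7.47
eef_pos: [550.9, 110.8, 118.6]
eef_rot: [3.14, 0.005, 0.174]
wrist_force: [-0.2, -0.9, -1.1]
finger_gap: 13.8
```

>>> {"api": "drive_tool", "payload": {"motion": [1.2, -3, 0, 0, 0, 0, 2, 0, 0, 0, 0, 0, 0, 0, 0, 0]}}

```text
clock: 7.8
eef_pos: [552.1, 114.3, 117.6]
eef_rot: [3.14, 0.003, 0.174]
wrist_force: [-0.2, -0.8, -2.1]
finger_gap: 13.7
```

>>> {"api": "drive_tool", "payload": {"motion": [-0.5, 0.2, 2, 0, 0, 0, 2, 0, 0, 0, 2, 0, 0, 0, 1.5, 0, 0, 0, 0, 0]}}

```text
clock: 8.22
eef_pos: [551.9, 114.0, 110.1]
eef_rot: [3.14, 0.002, 0.174]
wrist_force: [0.3, -0.8, -1.9]
finger_gap: 13.6
```

>>> {"api": "drive_tool", "payload": {"motion": [0, 0, 1.5, 0, 0, 0, 1, 0, 0, 0, 1, 0, 0, 0, 0, 0]}}

```text
clock: 8.55
eef_pos: [551.9, 114.0, 106.1]
eef_rot: [3.14, 0.002, 0.174]
wrist_force: [-0.1, 0.1, -1.9]
finger_gap: 14.3
```

>>> {"api": "drive_tool", "payload": {"motion": [0, 0, 1, 0, 0, 0, 1, 0, 0, 0, 1, 0, 0, 0, 0, 0]}}

```text
clock: 8.88
eef_pos: [551.7, 114.4, 102.9]
eef_rot: [3.141, 0.003, 0.174]
wrist_force: [-0.2, -0.1, -1.8]
finger_gap: 13.5
```

>>> {"api": "drive_tool", "payload": {"motion": [0, 0, 1.2, 0, 0, 0, 1.2, 0, 0, 0, 1.2, 0, 0, 0, 0, 0]}}

```text
clock: 9.22
eef_pos: [551.6, 114.4, 98.9]
eef_rot: [3.141, 0.003, 0.174]
wrist_force: [-0.0, 0.1, -1.9]
finger_gap: 13.9
```

>>> {"api": "drive_tool", "payload": {"motion": [0, 0, 1.5, 0, 0, 0, 1.5, 0, 0, 0, 1.5, 0, 0, 0, 1.5, 0, 0, 0, 0, 0]}}

```text
clock: 9.63
eef_pos: [551.6, 114.3, 92.2]
eef_rot: [3.141, 0.003, 0.174]
wrist_force: [-1.4, 0.1, -2.3]
finger_gap: 13.8
```

>>> {"api": "drive_tool", "payload": {"motion": [0, 0, 0.8, 0, 0, 0, 0.8, 0, 0, 0, 0.8, 0, 0, 0, 0, 0]}}

```text
clock: 9.97
eef_pos: [551.6, 114.3, 89.5]
eef_rot: [3.141, 0.003, 0.174]
wrist_force: [-0.8, 1.0, -1.4]
finger_gap: 13.7
```

>>> {"api": "drive_tool", "payload": {"motion": [0, 0, 0.8, 0, 0, 0, 0.8, 0, 0, 0, 0, 0]}}

```text
clock: 10.22
eef_pos: [551.6, 114.4, 87.7]
eef_rot: [3.141, 0.003, 0.174]
wrist_force: [-0.3, 0.4, -2.0]
finger_gap: 13.8
```

>>> {"api": "drive_tool", "payload": {"motion": [0, 0, 0.8, 0, 0, 0, 0.8, 0, 0, 0, 0.8, 0, 0, 0, 0, 0]}}

```text
clock: 10.55
eef_pos: [551.6, 114.4, 85.1]
eef_rot: [3.141, 0.003, 0.174]
wrist_force: [-0.3, 0.0, -1.7]
finger_gap: 13.6
```

>>> {"api": "drive_tool", "payload": {"motion": [0, 0, 0.8, 0, 0, 0, 0.8, 0, 0, 0, 0, 0]}}

```text
clock: 10.8
eef_pos: [551.6, 114.4, 83.3]
eef_rot: [3.141, 0.003, 0.174]
wrist_force: [-1.1, 0.7, -2.8]
finger_gap: 14.2
```

>>> {"api": "drive_tool", "payload": {"motion": [0, 0, 0.6, 0, 0, 0, 0.6, 0, 0, 0, 0, 0]}}

```text
clock: 11.05
eef_pos: [551.6, 114.4, 82.0]
eef_rot: [3.141, 0.002, 0.174]
wrist_force: [-0.9, 0.8, -1.5]
finger_gap: 13.9
```

>>> {"api": "drive_tool", "payload": {"motion": [0, 0, 0.5, 0, 0, 0, 0.4, 0, 0, 0, 0, 0]}}

```text
clock: 11.3
eef_pos: [551.6, 114.4, 81.5]
eef_rot: [3.141, 0.002, 0.174]
wrist_force: [-0.6, 1.2, -1.8]
finger_gap: 13.6
```

>>> {"api": "drive_tool", "payload": {"motion": [0, 0, 0.4, 0, 0, 0, 0, 0]}}

```text
clock: 11.47
eef_pos: [551.6, 114.4, 81.5]
eef_rot: [3.141, 0.002, 0.174]
wrist_force: [-2.4, 0.4, -0.9]
finger_gap: 13.7
```

>>> {"api": "drive_tool", "payload": {"motion": [0, 0, 0, 0, 0, 0, 0, 0, 0, 0, 0, 0, 0, 0, 0, 0, 0, 0, 0, 0, 0, 0, 0, 0], "jaw": 0.5}}

```text
clock: 11.97
eef_pos: [552.6, 114.1, 81.6]
eef_rot: [3.14, -0.0, 0.174]
wrist_force: [-0.6, 0.0, 0.2]
finger_gap: 46.5
```

>>> {"api": "drive_tool", "payload": {"motion": [0, 0, -20, 0, 0, 0, -30, 0, 0, 0, -30, 0, 0, 0, -20, 0, 0, 0, 0, 0, 0, 0, 0, 0]}}

```text
clock: 12.47
eef_pos: [551.8, 114.0, 184.4]
eef_rot: [3.14, 0.003, 0.174]
wrist_force: [-0.8, -0.2, -0.2]
finger_gap: 47.2
```

>>> {"api": "drive_tool", "payload": {"motion": [-9, 28, 0, 0, -9, 28, 0, 0, -9, 28, 0, 0, -8, 30, 0, 0, 0, 0, 0, 0, 0, 0, 0, 0], "jaw": 1, "grip_force": 10}}

```text
clock: 12.97
eef_pos: [534.3, -8.1, 177.4]
eef_rot: [-3.141, 0.01, 0.177]
wrist_force: [0.3, 0.8, 0.9]
finger_gap: 10.2
```

```bash
python3 - <<'E'
from h import *
ims=[]
for n in ['scene','side']:
    im=camera(n)[:,:,::-1].copy(); u,v=map(int,proj(n,(550,90,60)))
    cv2.imwrite(f'pics/{n}3.png',im); ims.append(cv2.resize(im[v-50:v+50,u-50:u+50],(400,400),interpolation=cv2.INTER_CUBIC))
cv2.imwrite('pics/c6.png',np.hstack(ims))
s=read_state(); d=s['eef_pos'][:2]-[550,113.5]; a=np.radians(8.8); print(s['eef_pos'],s['eef_rot'],s['finger_gap'],'stand',d@[np.cos(a),np.sin(a)],d@[-np.sin(a),np.cos(a)])
E
```

```text
[534.50303433  -7.17313825 177.64899158] [-3.14134457  0.00995474  0.17817983] 2.9222338111268877 stand -33.77582227371554 -116.88180384380125
```

View pics/c6.png

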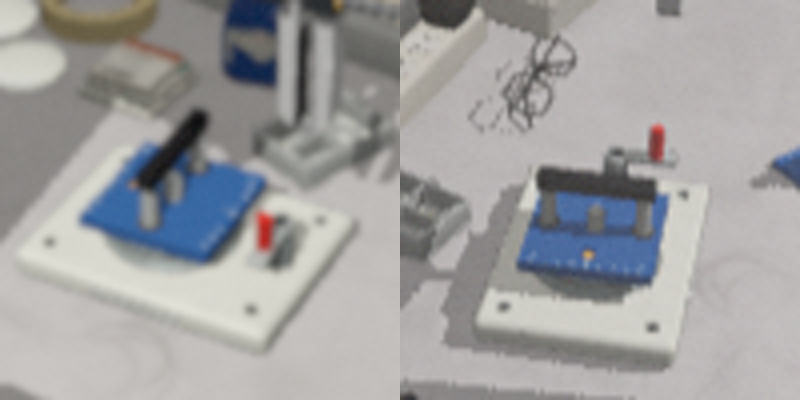

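The plate is down flat on the flange. The shaft is through it and the brass pin shows in the slot at (587,258) in the right half. Next is the clip: the knob is at (263,232) left and (657,140) right.

>>> {"api": "drive_tool", "payload": {"motion": [0, 0, 25, 0, 0, 0, 25, 0, 0, 0, 20, 0, 0, 0, 15, 0, 0, 0, 10, 0, 0, 0, 0, 0, 0, 0, 0, 0]}}

```text
clock: 13.65
eef_pos: [534.2, -0.7, 77.4]
eef_rot: [-3.141, 0.01, 0.186]
wrist_force: [0.2, -0.2, 0.5]
finger_gap: 0.6
```

>>> {"api": "drive_tool", "payload": {"motion": [0, 0, 5, 0, 0, -3, 0, 0, 0, -4, 0, 0, 0, -4, 0, 0, 0, -4, 0, 0, 0, -4, 0, 0, 0, 0, 0, 0]}}

```text
clock: 14.23
eef_pos: [532.1, 20.2, 75.4]
eef_rot: [3.14, 0.004, 0.187]
wrist_force: [0.2, -0.3, -0.1]
finger_gap: 0.8
```

>>> {"api": "drive_tool", "payload": {"motion": [0, -4, 0, 0, 0, -4, 0, 0, 0, -4, 0, 0, 0, 0, 0, 0]}}

```text
clock: 14.57
eef_pos: [531.4, 32.5, 76.5]
eef_rot: [3.138, -0.0, 0.186]
wrist_force: [1.0, -2.6, -1.7]
finger_gap: 0.7
```

```bash
cat > k.py <<'E'
from h import *
import sys
def knob():
    a=np.radians(8.8); X=np.array([np.cos(a),np.sin(a)]); Y=np.array([-np.sin(a),np.cos(a)]); o=np.array([550,113.5])
    s=read_state(); d=s['eef_pos'][:2]-o; print('tcp stand',d@X,d@Y,s['eef_pos'][2],s['eef_rot'][2])
    for n in ('scene','side'):
        im=camera(n)[:,:,::-1].copy(); cv2.imwrite(f'pics/{n}_k.png',im); h=cv2.cvtColor(im,cv2.COLOR_BGR2HSV)
        u,v=map(int,proj(n,(545,45,79))); r=22; m=cv2.inRange(h[v-r:v+r,u-r:u+r],(0,120,50),(8,255,255)); ys,xs=np.nonzero(m)
        if len(xs):
            p=ray(n,xs.mean()+u-r,ys.mean()+v-r,78); d=p[:2]-o; q=np.pi+.3-np.arctan2(d@Y+85,d@X); print(n,len(xs),'knob stand',(d@X).round(1),(d@Y).round(1),'q',q.round(2))
knob()
E
python3 k.py
```

```text
tcp stand -30.76532877171329 -77.24104007504206 76.50336459547857 0.18616964062116237
side 18 knob stand -22.7 -61.6 q 1.1
```

>>> {"api": "drive_tool", "payload": {"motion": [0, 2, 0, 0, -6, 0, 0, 0, -5, 0, 0, 0, 0, -6, 2, 0, 0, -6, 0, 0, 0, -6, 0, 0, 0, 0, 0, 0]}}

```text
clock: 15.25
eef_pos: [514.6, 47.8, 73.8]
eef_rot: [3.14, 0.003, 0.185]
wrist_force: [0.6, -0.4, 0.2]
finger_gap: 0.3
```

>>> {"api": "drive_tool", "payload": {"motion": [4, 0, 0, 0, 4, 0, 0, 0, 4, 0, 0, 0, 4, 0, 0, 0, 0, 0, 0, 0]}}

```text
clock: 15.67
eef_pos: [530.1, 52.8, 73.2]
eef_rot: [-3.14, 0.008, 0.187]
wrist_force: [-0.5, 0.9, -0.9]
finger_gap: 0.6
```

```bash
python3 k.py
```

```text
tcp stand -28.94168795405858 -56.895181176901595 73.1732972204823 0.18687248102108178
side 11 knob stand -14.0 -58.9 q 1.38
```

>>> {"api": "drive_tool", "payload": {"motion": [3, 0, 0, 0, 3, 0, 0, 0, 2, 0, 0, 0, 0, 0, 0, 0]}}

```text
clock: 16.1
eef_pos: [538.3, 54.0, 72.9]
eef_rot: [-3.14, 0.008, 0.186]
wrist_force: [-1.3, 0.8, 1.0]
finger_gap: 0.3
```

```bash
python3 k.py
```

```text
tcp stand -20.687786705664905 -57.03109053397288 72.93667933509411 0.18630355391636466
side 12 knob stand -6.1 -55.6 q 1.67
```

>>> {"api": "drive_tool", "payload": {"motion": [2, 0, 0, 0, 1.5, 0, 0, 0, 1, 0, 0, 0, 0, 0, 0, 0]}}

```text
clock: 16.53
eef_pos: [542.9, 54.7, 73.0]
eef_rot: [-3.14, 0.008, 0.186]
wrist_force: [-1.9, -0.1, -0.1]
finger_gap: 0.3
```

>>> {"api": "drive_tool", "payload": {"motion": [1, 0, 0, 0, 1, 0, 0, 0, 0, 0, 0, 0]}}

```text
clock: 16.78
eef_pos: [543.0, 54.9, 72.8]
eef_rot: [-3.14, 0.014, 0.186]
wrist_force: [-3.5, -0.6, 2.3]
finger_gap: 0.6
```

```bash
python3 k.py
```

```text
tcp stand -15.859700394556816 -56.87605878621383 72.81304203864822 0.18643584701790727
side 10 knob stand -0.6 -54.4 q 1.85
```

The clip is at its stop: force is rising, motion has stopped and q is about 1.85. I'll retreat and check.

>>> {"api": "drive_tool", "payload": {"motion": [-3, 0, 0, 0, -6, 0, 0, 0, -10, 0, 0, 0, 0, 0, 0, 0]}}

```text
clock: 17.22
eef_pos: [524.1, 51.1, 73.1]
eef_rot: [-3.141, 0.01, 0.186]
wrist_force: [0.1, -0.1, -0.1]
finger_gap: 0.8
```

>>> {"api": "drive_tool", "payload": {"motion": [0, 0, -25, 0, 0, 0, -35, 0, 0, 0, -35, 0, -30, 20, -20, 0, -30, 20, 0, 0, -30, 20, 0, 0, 0, 0, 0, 0, 0, 0, 0, 0]}}

```text
clock: 17.88
eef_pos: [446.4, -26.9, 195.5]
eef_rot: [3.139, 0.004, 0.187]
wrist_force: [0.1, 0.7, -0.1]
finger_gap: 0.3
```

```bash
python3 k.py; python3 - <<'E'
from h import *
ims=[]
for n in ['scene','side']:
    im=cv2.imread(f'pics/{n}_k.png'); u,v=map(int,proj(n,(550,90,60)))
    ims.append(cv2.resize(im[v-50:v+50,u-50:u+50],(400,400),interpolation=cv2.INTER_CUBIC))
cv2.imwrite('pics/c7.png',np.hstack(ims)); s=read_state(); print(s['clock'],s['eef_pos'])
E
```

```text
tcp stand -123.89504159835145 -122.93569354069592 195.5291248285833 0.18739456140387278
scene 12 knob stand -5.4 -53.6 q 1.7
side 15 knob stand -2.2 -56.0 q 1.79
17.9833 [446.81300122 -26.2296393  195.06487307]
```

View pics/c7.png

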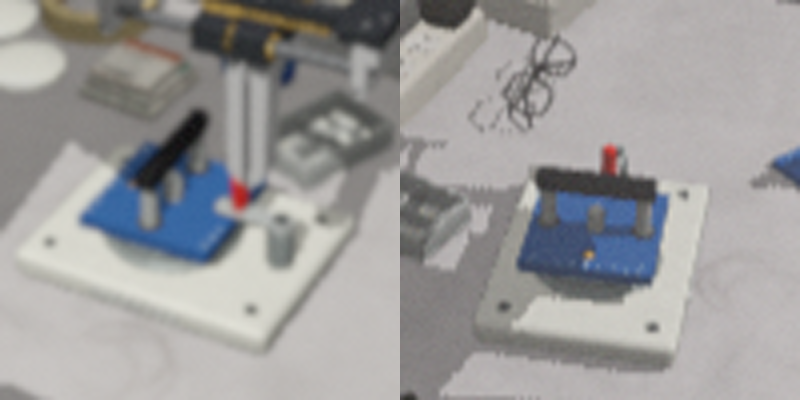

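The plate is still flat on the flange and the clip lies over its rim, but fingers and handle partly hide the knob. The two q estimates disagree at 1.70 and 1.79, so I'll clear the view and remeasure.

>>> {"api": "drive_tool", "payload": {"motion": [0, 35, 0, 0, 0, 35, 0, 0, 0, 35, 0, 0, 0, 35, 0, 0, 0, 0, 0, 0, 0, 0, 0, 0]}}

```text
clock: 18.48
eef_pos: [478.9, -165.4, 192.8]
eef_rot: [-3.141, 0.007, 0.198]
wrist_force: [-0.1, 1.2, 0.3]
finger_gap: 0.4
```

```bash
python3 k.py; python3 - <<'E'
from h import *
a=np.radians(8.8); X=np.array([np.cos(a),np.sin(a)]); Y=np.array([-np.sin(a),np.cos(a)]); o=np.array([550,113.5])
for q in (1.6,1.7,1.8,1.87):
    t=np.pi+.3-q; p=o+X*32*np.cos(t)+Y*(-85+32*np.sin(t)); print(q,[np.round(proj('scene',(*p,z)),1).tolist() for z in(91.5,63.5)],np.round(proj('side',(*p,91.5)),1).tolist())
for n in('scene','side'):
    h=cv2.cvtColor(cv2.imread(f'pics/{n}_k.png'),cv2.COLOR_BGR2HSV); u,v=map(int,proj(n,(556,60,80))); m=cv2.inRange(h[v-15:v+15,u-15:u+15],(0,90,40),(10,255,255)); ys,xs=np.nonzero(m); print(n,xs.min()+u-15,xs.max()+u-15,xs.mean()+u-15,ys.min()+v-15,ys.max()+v-15)
im=cv2.imread('pics/scene_k.png');u,v=map(int,proj('scene',(550,90,60)));cv2.imwrite('pics/c8.png',cv2.resize(im[v-50:v+50,u-50:u+50],(500,500),interpolation=cv2.INTER_CUBIC))
E
```

```text
tcp stand -112.9336731079415 -264.6917899122916 192.81800881902385 0.19768628164169
scene 14 knob stand -3.4 -52.5 q 1.77
side 16 knob stand -2.1 -55.4 q 1.8
1.6 [[326.2, 204.2], [326.2, 212.3]] [313.2, 196.3]
1.7 [[326.5, 203.6], [326.5, 211.7]] [312.2, 196.3]
1.8 [[326.9, 202.9], [326.9, 211.0]] [311.1, 196.3]
1.87 [[327.2, 202.5], [327.2, 210.5]] [310.4, 196.2]
scene 325 328 326.4117647058824 204 210
side 310 312 311.05263157894734 196 203
```

View pics/c8.png

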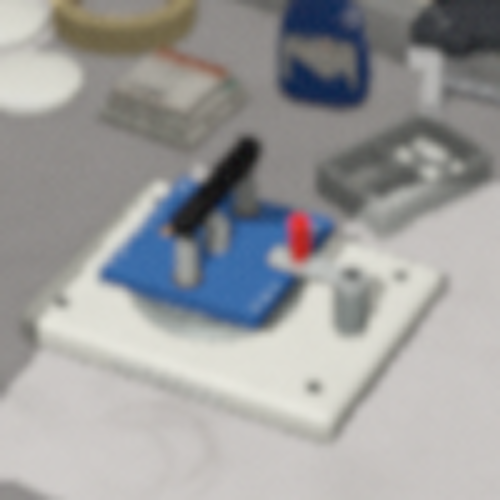

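>>> {"api": "drive_tool", "payload": {"motion": [7, -28, 0, 0, 7, -28, 0, 0, 7, -28, 0, 0, 7, -28, 0, 0, 7, -28, 0, 0, 5, -28, 0, 0, 0, 0, 0, 0, 0, 0, 0, 0]}}

```text
clock: 19.25
eef_pos: [482.8, 25.9, 192.4]
eef_rot: [-3.14, 0.007, 0.21]
wrist_force: [0.1, 0.8, 0.2]
finger_gap: 0.1
```

```bash
python3 - <<'E'
from h import *
s=read_state(); i,f=K('wrist'); im=camera('wrist')[:,:,::-1].copy(); cv2.imwrite('pics/w9.png',im); h=cv2.cvtColor(im,cv2.COLOR_BGR2HSV)
print(s['eef_pos'],s['eef_rot'])
a=np.radians(8.8); X=np.array([np.cos(a),np.sin(a)]); Y=np.array([-np.sin(a),np.cos(a)]); o=np.array([550,113.5])
for t,lo,hi,z,g in [('red',(0,130,60),(8,255,255),91.5,(558,61,90)),('brass',(12,100,90),(30,255,255),54,(544.2,145.6,54))]:
    print(t,'expected px',np.round(proj('wrist',g)))
    c,_=cv2.findContours(cv2.inRange(h,lo,hi),cv2.RETR_EXTERNAL,cv2.CHAIN_APPROX_NONE)
    for b in c:
        if cv2.contourArea(b)>12:
            r=cv2.minAreaRect(b); p=ray('wrist',*r[0],z,i,f); d=p[:2]-o; print(t,np.round(r[0]),np.round(r[1]),p.round(1),'stand',d@X,d@Y,'q',np.pi+.3-np.arctan2(d@Y+85,d@X))
E
```

```text
[482.76324111  25.87390363 192.43121519] [-3.14045778  0.00651217  0.20972557]
red expected px [295. 109.]
red [295. 110.] [12. 11.] [557.   61.1  91.5] stand -1.1483047747099118 -52.864579960259256 q 1.8350782187874892
brass expected px [211. 107.]
brass [323. 312.] [ 2. 35.] [342.8 -11.7  54. ] stand -223.88699428196796 -91.99547035345684 q 6.551949927979121
brass [311. 312.] [35.  2.] [339.9   2.1  54. ] stand -224.68531515940109 -77.98550574832849 q 0.33120905660499167
brass [212. 106.] [7. 8.] [544.4 145.1  54. ] stand -0.7413842316198994 32.0408615260202 q 1.8644620064023831
```

The close view puts the clip at q ≈ 1.84, with the pin where expected. The arm is clear, so I'll hand in.

```bash
python3 -c "
from cell import *
print(sign_off())"
```

```text
the job is handed in; nothing more can be done
None
```

I handed the job in at about 19.3 s of the 72 s. The blue index plate is on the flange with the pin in its hole, and the red-knob clip is swung in over its rim.

- **Plate:** I took the 100 mm plate, not the smaller one of about 73 mm. It went over the shaft and pin without a search, because I had set its angle from the images. The wrist force stayed at a few newtons, and contact came at the height expected for the flange. I then let go. The last pictures show it flat on the flange, with the shaft through it and the brass pin visible in its slot.
- **Clip:** I pushed the knob round with the shut fingers until it stopped moving, at about 4 N.
- **Clip check:** The first clip reading after I backed off, from the scene camera, was 1.70 rad, below the 1.72 limit, with the fingers partly hiding the knob. With the view clear, the scene and side cameras gave 1.77 and 1.80. The wrist camera close up gave 1.84, and it also found the pin within 1 mm of its earlier position. I went with these later readings.
- **Other things:** I sent no move near the spectacles, glue dropper or screwdriver, but I did not measure their positions again at the end. The arm ended clear of everything.

I viewed 11 pictures, one more than the budget of 10.

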